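# Put swapped circuit boards back into their own housings

### The arm

A 6-joint arm with a two-finger parallel gripper is mounted at the origin on the work surface. World frame = base frame: x ahead of the robot, y to its left, z up, the work surface at z = 0. Lengths are in m, angles in rad, forces in N, time in s.
With the tool pointing down it reaches from about 0.3 to 0.875 m from the base axis. Payload 6.4 kg.
Tool frame: the origin (TCP) lies where the fingers leave the gripper's body, on its centre line; the fingertips stand 73 mm ahead of it and the grasp point (between the pads) lies 54 mm ahead of it (ctrl.pinch_z is the distance from the TCP to the grasp point, in m); z points along the fingers, y is the direction in which the jaws open and shut (so a half turn about z gives the same grasp; the last joint's range is limited). The gripper opens to 85 mm and grips with 20 to 120 N. Pads are 22 mm wide; open, the fingers measure 114 mm over their backs; the gripper's body (76 mm by 85 mm) begins 54 mm behind the grasp point. The pads swing forward as they close: fully open they stand 13 mm farther back than shut.
Start: joints at [-1.397, 0.181, 1.607, -0, 1.354, -0.206], TCP at [0.213, -0.534, 0.304] pointing down, gripper open.
Joint ranges: [-2.99, 2.99], [-0.89, 2.07], [0.3, 2.58], [-1.14, 4.28], [0, 2.63], [-3.12, 3.12]. Speed limits (rad/s): [2.57, 2.57, 3.01, 3.14, 3.14, 3.14].

### API

Orientations are given as a unit quaternion [w, x, y, z].
In Python, from bench import ctrl, camera, camera_model gives the robot as it stands.
- The arm moves only by the tool arm_command, never from a script. Its argument "series" is a list of rows, each a list of 7 numbers: the shift along the tool's x, y, z in m, then the turn, a rotation vector about the tool's x, y, z in degrees, then the finger opening in m, from 0 to 0.0854. In form: [[tx, ty, tz, rx, ry, rz, gripper], ...]. A call has exactly 5 rows; each row is the pose to reach, as a shift and turn from the pose commanded when the call began, along the tool's axes at that moment; what a row does not reach only later rows make up. A row lasts 1/10 s, in which the tool goes at most 50 mm and 8.59 degrees, less where a joint would pass 70% of its speed; a pose out of reach is approached as far as the arm can. A call with a gripper value outside its range is refused whole. The fingers move at their own pace and stop on an object; the grip force is fixed at half the most. Time passes only in rows, so rows that repeat a pose let the fingers close, or fill a call up. It gives the time, the measured TCP pose, the force and the opening at its end, in the units of the state.
- ctrl.get_obs(): the state, without advancing time (a new reading comes with each control period).
- camera(name): name is "scene" or "top"; returns (picture, depth): 400x640x3 uint8, red, green, blue; 400x640 float32, m along the optical axis (not along the pixel's ray), 0 where there is no reading.
- camera_model(name): a dict with "K" (3x3 intrinsics, pixels), "position" and "attitude" of the camera in the world. Camera axes: x right, y down, z forward; pixel columns grow to the right and rows downward; lengths in m; the calibration is good to about 2 mm. A picture is of the moment at which its call begins. camera_model takes no time and is no camera call.
- ctrl.hand_in(): hands the job in, once; it reports no verdict.
The state is a dict: "time_s": time; "q": joint angles; "dq": joint speeds; "joint_efforts": joint torques, N m; "eef_pos": TCP position; "eef_rot": TCP orientation; "wrist_force": force on the tool from outside, world axes, zero at the start; "torque": the same for the moment, N m; "opening": opening from 0.0 (shut) to 1.0 (fully open).
Only numpy, scipy, OpenCV 4.12 (cv2) and the standard library are available. Lean on these libraries where they do the work, as an engineer would, in place of code of your own. Each camera call takes 0.05 s, during which the arm holds its last target. There are 200 camera calls.

### The job

The two L-shaped circuit boards have been put in each other's housings: swap them, parking one on the empty black mat on the way, so that each lies flat in the housing of its own colour. Also complete each unit by standing the power brick of the same colour upright on the housing floor, in the board's cut-out. Do not overturn anything and leave the jar, the screwdriver and the white dish where they are.

Things in the scene. Friction and masses are not known exactly. Their poses are not given: they have to be found in the camera images.
- blue_housing: blue housing: shallow open tray, blue rim, grey floor, fixed to the bench. Outside 134 (x) x 104 (y) x 12 mm high, walls 6 mm, floor 4 mm thick: a pocket 122 x 92 mm, 8 mm deep. Origin: centre of its underside, z up. At the start the red board lies in it. It is the same turned half round, so a board fits with its x along or against the housing's x.
- red_housing: red housing: shallow open tray, red rim, grey floor, fixed to the bench. Outside 134 (x) x 104 (y) x 12 mm high, walls 6 mm, floor 4 mm thick: a pocket 122 x 92 mm, 8 mm deep. Origin: centre of its underside, z up. At the start the blue board lies in it. It is the same turned half round, so a board fits with its x along or against the housing's x.
- mat: black rubber mat, 150 (x) x 130 (y) x 3 mm, fixed flat on the bench and empty: the free parking spot. Origin at the centre of its underside, z up.
- blue_board: blue circuit board: L-shaped plate 6 mm thick, a 110 (x) x 80 (y) mm rectangle less a 46 (x) x 42 (y) mm cut-out at its +x +y corner. Origin: centre of that rectangle, on the underside, z up. Grasp its blue finned heatsink: 28 x 28 mm, centred at x -20, y 0 mm, top 40 mm above the underside. Other parts rise 3 mm at most. 100 to 200 g. Starts in the red housing.
- red_board: red circuit board: L-shaped plate 6 mm thick, a 110 (x) x 80 (y) mm rectangle less a 46 (x) x 42 (y) mm cut-out at its +x +y corner. Origin: centre of that rectangle, on the underside, z up. Grasp its red finned heatsink: 28 x 28 mm, centred at x -20, y 0 mm, top 40 mm above the underside. Other parts rise 3 mm at most. 100 to 200 g. Starts in the blue housing.
- blue_brick: blue power brick: block 36 (x) x 32 (y) x 40 mm high, black patch on top, 120 g. Origin: centre of its underside, z up. Starts on the bench. Its place is the cut-out of the blue board in the housing: with the board centred, the free space is 52 (x) x 44 (y) mm, centred 35 mm (x), 24 mm (y) from the board's origin, in the board's axes.
- red_brick: red power brick: block 36 (x) x 32 (y) x 40 mm high, black patch on top, 120 g. Origin: centre of its underside, z up. Starts on the bench. Its place is the cut-out of the red board in the housing: with the board centred, the free space is 52 (x) x 44 (y) mm, centred 35 mm (x), 24 mm (y) from the board's origin, in the board's axes.
- jar: small clear jar with a yellow cap, 42 mm across, 55 mm high, origin at the centre of its underside. A bystander, not to be disturbed.
- screwdriver: screwdriver with a yellow handle lying on the bench, 160 mm long along its x. A bystander, not to be disturbed.
- dish: small empty white bowl, 72 mm across, 30 mm high, origin at the centre of its underside. A bystander, not to be disturbed.
Things that resemble listed ones, but are neither listed nor needed, are in the scene too. Of the things that look like the red_board, take the one that is farthest to the robot's left at the start.

How it is judged:
By the outcome, as a careful person would: the job done as asked, in the order asked, and still so for the second after the job is handed in, with the robot touching nothing.
It also fails if it takes over 128 s, if anything falls off the work surface, if the arm or the gripper's body presses on something with over 40 N, if the wrist force passes 120 N, or if a joint passes its speed limit or range.

## Working session

There is one attempt and no reset: what is moved stays moved. The work goes in short steps, Python scripts to look and compute and a tool call to move; the robot and the scene stay as the last step left them, time stands still between calls to the robot, and variables do not carry over. Pictures are saved under pics/ and viewed, about 12 in all and at most 16, crops included, and the job is handed in when it is done.

Besides the shell and the picture viewer there is one more tool, called after ">>>" as name(argument=value, ...) on one line, values as JSON. arm_command: Moves the arm, as the interface text tells. Its arguments: {"type":"object","properties":{"series":{"type":"array","items":{"type":"array","items":{"type":"number"}}}},"required":["series"]}

```bash
ls; mkdir -p pics
python3 - <<'E'
from bench import ctrl,camera,camera_model
import cv2,numpy as np
for n in("scene","top"):
    p,d=camera(n);cv2.imwrite(f"pics/{n}0.png",p[:,:,::-1]);np.savez(f"{n}0.npz",p=p,d=d)
    print(n,camera_model(n))
print(ctrl.get_obs(),ctrl.pinch_z)
E
```

```text
pics
scene {'K': array([[461.74325585,   0.        , 316.26001345],
       [  0.        , 461.74325585, 196.44433115],
       [  0.        ,   0.        ,   1.        ]]), 'position': array([ 0.84087867, -0.78452237,  0.98663504]), 'attitude': array([-0.30881282,  0.92159251,  0.22036479, -0.08210503])}
top {'K': array([[480.52673975,   0.        , 312.41683451],
       [  0.        , 480.52673975, 192.46848969],
       [  0.        ,   0.        ,   1.        ]]), 'position': array([ 0.22093751, -0.12910731,  1.65612763]), 'attitude': array([ 0.06075546, -0.70090907,  0.70739981, -0.06797613])}
{'time_s': 0.1, 'q': array([-1.39730816e+00,  1.81458380e-01,  1.60790838e+00, -1.48946615e-05,
        1.35382998e+00, -2.06259740e-01]), 'dq': array([ 1.69122057e-04,  2.48074925e-05, -3.83339796e-03,  1.45129127e-03,
        1.74546227e-03, -1.47382881e-03]), 'joint_efforts': array([ 5.39080083e-04, -4.45878410e+01, -3.52238846e+01, -2.07524108e-04,
        4.15426548e-03, -1.38879517e-05]), 'eef_pos': array([ 0.2131099 , -0.53362785,  0.30307869]), 'eef_rot': array([-8.02052044e-04,  9.82027413e-01,  1.88736632e-01,  5.87101567e-06]), 'wrist_force': array([0.50903927, 0.05097267, 0.43003616]), 'torque': array([-0.0110366 , -0.00437552, -0.04470469]), 'opening': 0.9997825460392585} 0.0539
```

View pics/top0.png

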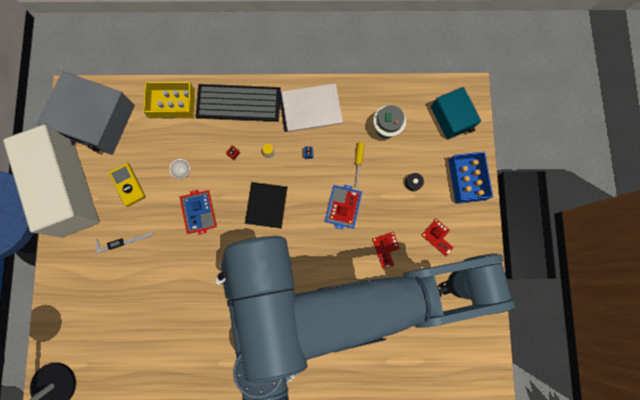

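View pics/scene0.png

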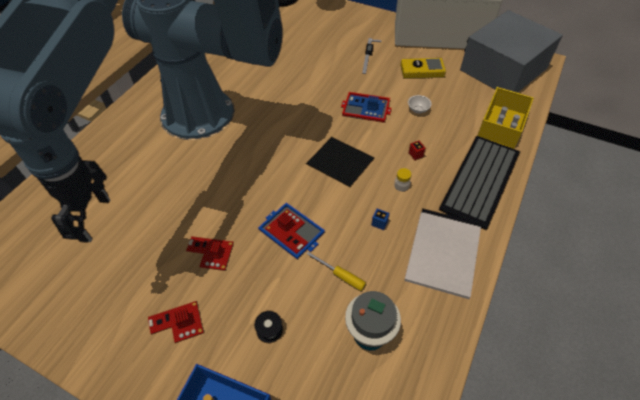

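The top view shows three red boards: one in the blue housing at (345,207), one at (385,250) and one at (437,237). The robot's left is image left, so the one meant is at (345,207), in the blue housing. The red housing is at (198,212), the mat at (267,204), the red brick at (233,152) and the blue brick at (308,152). The jar is at (268,150), the dish at (180,169) and the screwdriver at (358,160). I'll confirm this in an enlarged crop.

```bash
cat > h.py <<'E'
import numpy as np,cv2
from scipy.spatial.transform import Rotation as R
from bench import ctrl,camera,camera_model
def rot(q): return R.from_quat(np.r_[q[1:],q[0]])
def cast(n,uv,z):
    m=camera_model(n);uv=np.atleast_2d(np.asarray(uv,float))
    d=rot(m["attitude"]).apply(np.c_[uv,np.ones(len(uv))]@np.linalg.inv(m["K"]).T)
    p=m["position"];return p+d*((z-p[2])/d[:,2])[:,None]
def proj(n,P):
    m=camera_model(n);c=rot(m["attitude"]).inv().apply(np.atleast_2d(P)-m["position"])@m["K"].T
    return c[:,:2]/c[:,2:]
def crop(n,img,cx,cy,w,h,s): return cv2.resize(img[cy-h//2:cy+h//2,cx-w//2:cx+w//2],None,fx=s,fy=s,interpolation=cv2.INTER_CUBIC)
def shot(n,name):
    p,d=camera(n);np.savez(name+".npz",p=p,d=d);return p,d
def mask(p,col):
    h=cv2.cvtColor(p,cv2.COLOR_RGB2HSV);H,S,V=cv2.split(h)
    if col=="red": return (((H<7)|(H>172))&(S>140)&(V>60)).astype(np.uint8)
    if col=="blue": return ((H>100)&(H<125)&(S>110)&(V>50)).astype(np.uint8)
    if col=="black": return (V<55).astype(np.uint8)
def blobs(m,box,amin=15):
    x0,y0,x1,y1=box;k=np.zeros_like(m);k[y0:y1,x0:x1]=m[y0:y1,x0:x1]
    return [c for c in cv2.findContours(k,cv2.RETR_EXTERNAL,cv2.CHAIN_APPROX_NONE)[0] if cv2.contourArea(c)>amin]
E
python3 - <<'E'
from h import *
p=np.load("top0.npz")["p"];q=np.load("scene0.npz")["p"]
a=np.hstack([crop(0,p,198,212,56,56,7),crop(0,p,345,207,56,56,7)])
b=np.hstack([crop(0,q,367,107,56,40,7),crop(0,q,292,230,56,40,7)])
b2=cv2.resize(np.hstack([crop(0,q,366,106,66,46,6),crop(0,q,292,230,66,46,6)]),None,fx=.98,fy=.98)
w=min(a.shape[1],b2.shape[1]);cv2.imwrite("pics/c1.png",np.vstack([cv2.resize(a,(780,390)),cv2.resize(b2,(780,210*1+0))])[:,:,::-1])
E
```

```text
(no output)
```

View pics/c1.png

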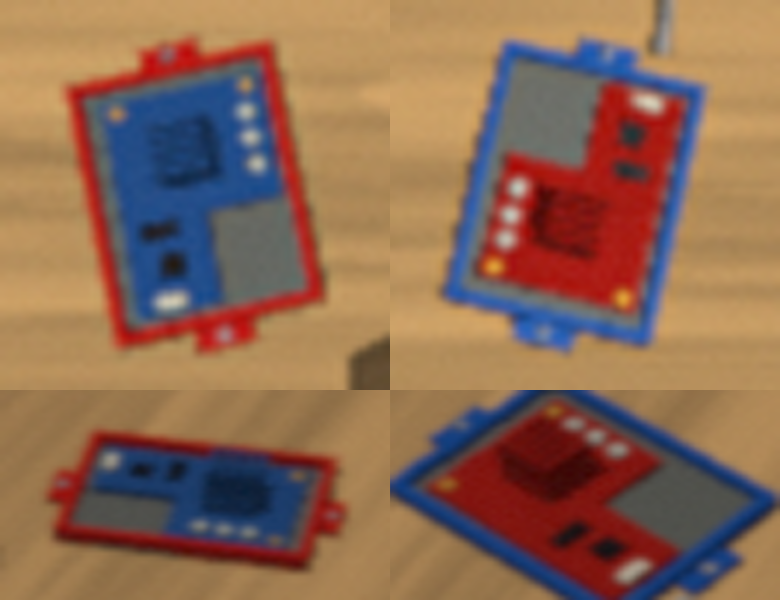

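The crop confirms it. The red board in the blue housing has its cut-out toward +x/+y (heatsink below), and the blue board in the red housing is turned half round. Next I'll measure.

```bash
cat >> h.py <<'E'
def ext(n,p,col,box,z,open_mm=0,close=0,s=4):
    "minAreaRect, in the world at height z, of the largest colour blob (image upscaled s)"
    P=cv2.resize(p,None,fx=s,fy=s,interpolation=cv2.INTER_CUBIC);m=mask(P,col)
    if close: m=cv2.morphologyEx(m,cv2.MORPH_CLOSE,np.ones((close,close),np.uint8))
    c=max(blobs(m,[s*b for b in box]),key=cv2.contourArea)
    if open_mm:   # fill and open, to drop tabs
        k=np.zeros_like(m);cv2.drawContours(k,[c],-1,1,-1)
        r=int(open_mm);k=cv2.morphologyEx(k,cv2.MORPH_OPEN,cv2.getStructuringElement(cv2.MORPH_ELLIPSE,(r,r)))
        c=max(cv2.findContours(k,0,cv2.CHAIN_APPROX_NONE)[0],key=cv2.contourArea)
    uv=(c[:,0,:]+.5)/s-.5
    w=cast(n,uv,z)[:,:2]*1000
    (cx,cy),(a,b),t=cv2.minAreaRect(w.astype(np.float32))
    if a<b: a,b,t=b,a,t+90
    t=(t+90)%180-90
    return np.round([cx,cy,a,b,t],1)
E
python3 - <<'E'
from h import *
T=np.load("top0.npz")["p"];S=np.load("scene0.npz")["p"]
bx={"top":dict(rh=(175,180,222,242),bh=(318,178,368,236),mat=(240,176,293,232),rb=(222,142,244,164),bb=(298,142,318,164)),
"scene":dict(rh=(335,85,400,128),bh=(250,195,332,264),mat=(300,132,380,190),rb=(405,138,430,162),bb=(368,204,394,232))}
for n,I in(("top",T),("scene",S)):
    B=bx[n];print(n)
    print("rh",ext(n,I,"red",B["rh"],.012,70)); print("bh",ext(n,I,"blue",B["bh"],.012,70))
    print("mat",ext(n,I,"black",B["mat"],.003))
    print("redboard",ext(n,I,"red",B["bh"],.010,close=9)); print("blueboard",ext(n,I,"blue",B["rh"],.010,close=9))
    print("rb",ext(n,I,"red",B["rb"],.04),"bb",ext(n,I,"blue",B["bb"],.04))
    print("rb patch",ext(n,I,"black",B["rb"],.04),"bb patch",ext(n,I,"black",B["bb"],.04))
q=lambda n,x,y:np.round(cast(n,[x,y],.03)[0,:2]*1000)
print("jar",q("top",268,150),"dish",q("top",180,169),"scr",q("top",358,155))
a=[cv2.resize(crop(0,T,x,y,28,28,1),(260,260),interpolation=cv2.INTER_CUBIC) for x,y in((233,152),(308,152))]
b=[cv2.resize(crop(0,S,x,y,32,32,1),(260,260),interpolation=cv2.INTER_CUBIC) for x,y in((417,150),(381,218))]
cv2.imwrite("pics/c2.png",np.vstack([np.hstack(a),np.hstack(b)])[:,:,::-1])
E
```

```text
top
rh [460.  249.  141.  104.1  14.1]
bh [ 475.  -253.4  139.4  102.5  -13.9]
mat [484.1  15.4 145.1 125.   -8.3]
redboard [ 477.7 -257.1  111.3   80.9  -15.5]
blueboard [461.  247.8 110.5  79.8  12. ]
rb [663.7 128.3  37.4  36.   52.3] bb [ 6.615e+02 -1.328e+02  3.770e+01  2.950e+01 -4.000e-01]
rb patch [667.6 131.7  16.   12.6  57.6] bb patch [ 6.664e+02 -1.294e+02  1.530e+01  5.200e+00 -4.000e-01]
sceneTraceback (most recent call last):
  File "<stdin>", line 7, in <module>
  File "h.py", line 31, in ext
    c=max(cv2.findContours(k,0,cv2.CHAIN_APPROX_NONE)[0],key=cv2.contourArea)
ValueError: max() iterable argument is empty
```

Run:
```python
from h import *
T=np.load("top0.npz")["p"];S=np.load("scene0.npz")["p"]
bx={"top":dict(rh=(175,180,222,242),bh=(318,178,368,236),mat=(240,176,293,232),rb=(222,142,244,164),bb=(298,142,318,164)),
"scene":dict(rh=(335,85,400,128),bh=(250,195,332,264),mat=(300,132,380,190),rb=(405,138,430,162),bb=(368,204,394,232))}
for n,I,k in(("top",T,85),("scene",S,60)):
    B=bx[n];print(n)
    def t(l,*a,**kw):
        try: print(l,ext(*a,**kw).tolist())
        except Exception as e: print(l,"-",e)
    for kk in (k,k+15): t("rh",n,I,"red",B["rh"],.012,kk,close=9); t("bh",n,I,"blue",B["bh"],.012,kk,close=9)
    if n=="scene":
        t("mat",n,I,"black",B["mat"],.003)
        t("redboard",n,I,"red",B["bh"],.010,close=9); t("blueboard",n,I,"blue",B["rh"],.010,close=9)
q=lambda n,x,y:np.round(cast(n,[x,y],.03)[0,:2]*1000)
print("jar",q("top",268,150),"dish",q("top",180,169),"scr",q("top",358,155))
a=[cv2.resize(crop(0,T,x,y,28,28,1),(280,280),interpolation=cv2.INTER_CUBIC) for x,y in((233,152),(308,152))]
b=[cv2.resize(crop(0,S,x,y,28,28,1),(280,280),interpolation=cv2.INTER_CUBIC) for x,y in((417,150),(381,218))]
cv2.imwrite("pics/c2.png",np.vstack([np.hstack(a),np.hstack(b)])[:,:,::-1])
```

```text
top
rh [461.2, 249.4, 142.7, 103.7, 13.6]
bh [475.0, -253.5, 141.2, 102.4, -13.9]
rh [461.2, 249.4, 141.8, 103.7, 14.2]
bh [475.0, -253.5, 140.4, 102.4, -13.9]
scene
rh - max() iterable argument is empty
bh [482.5, -253.0, 148.3, 104.7, -14.2]
rh - max() iterable argument is empty
bh [481.4, -252.8, 145.0, 104.6, -14.2]
mat [487.2, 18.8, 146.4, 127.3, -8.2]
redboard [479.5, -252.9, 110.7, 81.4, -14.4]
blueboard [463.0, 257.3, 109.9, 83.2, 15.8]
jar [673.   6.] dish [607. 310.] scr [ 652. -308.]
```

View pics/c2.png

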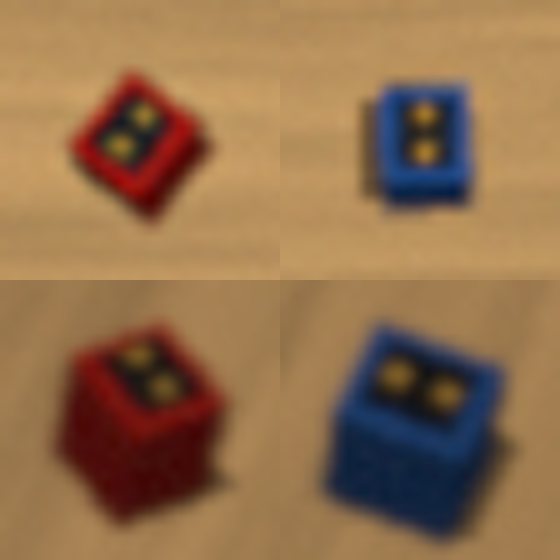

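The red brick's top centre is near (231.8,150.7) in top and its long axis is turned about -38°. The blue brick's is near (308.0,151.1), with yaw about 0. Next come the triangulated brick positions and a move planner.

```bash
cat >> h.py <<'E'
def pose():
    o=ctrl.get_obs();M=rot(o["eef_rot"]);x=M.apply([1,0,0]);return o,M,np.degrees(np.arctan2(x[1],x[0]))
def go(x,y,z,psi,frm=None):
    "TCP target in mm, tool-x heading deg -> shift (m) and turn in tool axes; frm=(x,y,z,psi) else present pose"
    if frm is None:
        o,M,p=pose();f=o["eef_pos"]*1000
    else: f=np.array(frm[:3]);p=frm[3]
    M=R.from_euler("z",p,degrees=True)*R.from_euler("x",180,degrees=True)
    d=M.inv().apply(np.array([x,y,z])-f)/1000
    print("go",np.round(d,4).tolist(),"rz",round(p-psi,1),"dist",round(np.linalg.norm(d)*1000))
E
python3 - <<'E'
from h import *
for n,uv in(("rb",((231.8,150.65),(417.55,144.75))),("bb",((308.05,151.05),(380.75,214.05)))):
    print(n,*[np.round(cast(c,p,.04)[0,:2]*1000,1) for c,p in zip(("top","scene"),uv)])
o,M,p=pose();print(o["eef_pos"],p,o["time_s"])
go(459.5,-251,190,-15)
E
```

```text
rb [668.7 131.1] [669.9 138.3]
bb [ 665.3 -133.5] [ 668.3 -127.7]
[ 0.2131099  -0.53362785  0.30307869] 21.758122295292452 0.1
go [0.3336, -0.1712, 0.1131] rz 36.8 dist 392
```

>>> arm_command(series=[[0.04,-0.02,0.014,0,0,0,0.085],[0.08,-0.041,0.027,0,0,0,0.085],[0.12,-0.062,0.041,0,0,0,0.085],[0.16,-0.082,0.054,0,0,0,0.085],[0.2,-0.103,0.068,0,0,0,0.085]])

```text
time_s: 0.6
eef_pos: [0.3615, -0.3627, 0.2352]
eef_rot: [-0.0, 0.982, 0.189, 0.0]
wrist_force: [1.3, 0.1, 0.3]
opening: 0.996
```

>>> arm_command(series=[[0.03,-0.015,0.01,0,0,7.4,0.085],[0.06,-0.03,0.02,0,0,14.8,0.085],[0.09,-0.045,0.03,0,0,22.2,0.085],[0.12,-0.06,0.04,0,0,29.6,0.085],[0.134,-0.068,0.045,0,0,36.8,0.085]])

```text
time_s: 1.1
eef_pos: [0.4608, -0.2489, 0.1896]
eef_rot: [-0.001, 0.991, -0.133, -0.001]
wrist_force: [-0.5, -0.3, 0.2]
opening: 0.999
```

Run:
```python
from h import *
p,d=shot("scene","s1");t,_=shot("top","t1")
o,M,y=pose();print(o["eef_pos"],y,o["time_s"],o["wrist_force"],o["opening"]);go(459.5,-251,90,-15)
u=proj("scene",[.46,-.25,.06])[0].astype(int);v=proj("top",[.46,-.25,.06])[0].astype(int);print(u,v)
a=cv2.resize(p[u[1]-70:u[1]+40,u[0]-60:u[0]+60],(480,440),interpolation=cv2.INTER_CUBIC)
cv2.imwrite("pics/s1.png",a[:,:,::-1])
```

```text
[ 0.46037743 -0.24904061  0.18954562] -14.973323963980366 1.2 [-0.41379062 -0.06278812 -0.69677888] 0.9952490991192441
go [-0.0003, 0.0021, 0.0995] rz 0.0 dist 100
[283 214] [343 208]
```

View pics/s1.png

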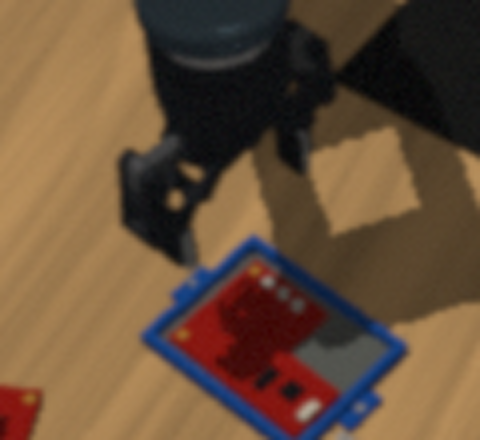

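The crop shows the open fingers straddling the red heatsink. I'll descend and grip.

>>> arm_command(series=[[0,0.002,0.03,0,0,0,0.085],[0,0.002,0.06,0,0,0,0.085],[0,0.002,0.085,0,0,0,0.085],[0,0.002,0.095,0,0,0,0.085],[0,0.002,0.1,0,0,0,0.085]])

```text
time_s: 1.7
eef_pos: [0.4588, -0.2536, 0.0901]
eef_rot: [-0.0, 0.991, -0.13, -0.001]
wrist_force: [-0.4, 1.2, 1.1]
opening: 0.991
```

>>> arm_command(series=[[0,0,0,0,0,0,0.06],[0,0,0,0,0,0,0.045],[0,0,0,0,0,0,0.02],[0,0,0,0,0,0,0.02],[0,0,0,0,0,0,0.02]])

```text
time_s: 2.2
eef_pos: [0.4601, -0.2535, 0.0921]
eef_rot: [0.0, 0.991, -0.131, 0.001]
wrist_force: [0.0, 1.9, 5.6]
opening: 0.318
```

>>> arm_command(series=[[0,0,0,0,0,0,0.02],[0,0,0,0,0,0,0.02],[0,0,0,0,0,0,0.02],[0,0,0,0,0,0,0.02],[0,0,0,0,0,0,0.02]])

```text
time_s: 2.7
eef_pos: [0.4601, -0.2535, 0.0921]
eef_rot: [0.0, 0.991, -0.13, 0.001]
wrist_force: [-1.1, 2.6, 6.5]
opening: 0.318
```

>>> arm_command(series=[[0,0,-0.015,0,0,0,0.02],[0,0,-0.04,0,0,0,0.02],[0,0,-0.06,0,0,0,0.02],[-0.005,-0.02,-0.07,0,0,0,0.02],[-0.014,-0.057,-0.07,0,0,0,0.02]])

```text
time_s: 3.2
eef_pos: [0.4621, -0.1967, 0.1635]
eef_rot: [0.002, 0.991, -0.132, 0.003]
wrist_force: [0.1, 0.4, -1.8]
opening: 0.312
```

>>> arm_command(series=[[-0.012,-0.048,0,0,0,-1.5,0.02],[-0.024,-0.096,0,0,0,-3,0.02],[-0.036,-0.144,0,0,0,-5,0.02],[-0.047,-0.19,0,0,0,-7,0.02],[-0.051,-0.208,0,0,0,-7,0.02]])

```text
time_s: 3.7
eef_pos: [0.4646, 0.0231, 0.161]
eef_rot: [-0.0, 0.998, -0.068, -0.0]
wrist_force: [-0.1, -0.6, -2.1]
opening: 0.317
```

Run:
```python
from h import *
p,d=shot("scene","s2");
o,M,y=pose();print(o["eef_pos"],y,o["time_s"],o["wrist_force"],o["opening"]);go(466,20,92,-8)
cv2.imwrite("pics/s2.png",cv2.resize(p[70:210,230:430],None,fx=3.5,fy=3.5,interpolation=cv2.INTER_CUBIC)[:,:,::-1])
```

```text
[0.46469504 0.02393606 0.16103178] -7.814596189659004 3.75 [-1.59544439  2.14686076 -0.18366281] 0.3178609532970363
go [0.0018, 0.0037, 0.069] rz 0.2 dist 69
```

View pics/s2.png

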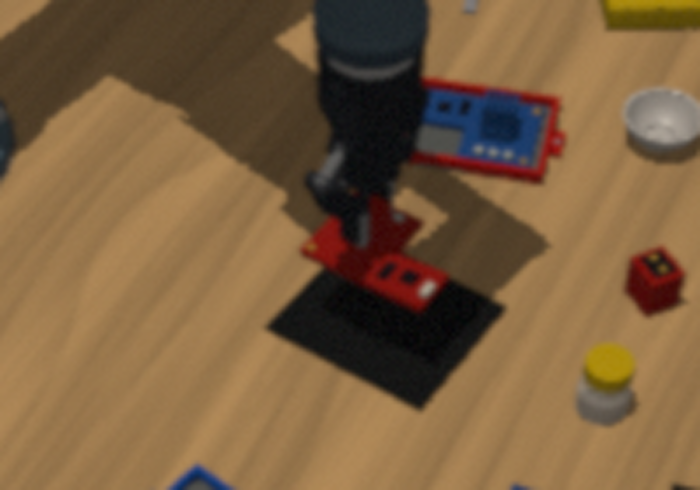

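The red board is held level above the mat. I'll lower and release it.

>>> arm_command(series=[[0,0.001,0.025,0,0,0,0.02],[0,0.001,0.045,0,0,0,0.02],[0,0.001,0.06,0,0,0,0.02],[0,0.001,0.067,0,0,0,0.02],[0,0.001,0.069,0,0,0,0.02]])

```text
time_s: 4.25
eef_pos: [0.465, 0.0182, 0.0914]
eef_rot: [-0.0, 0.998, -0.07, -0.001]
wrist_force: [-0.4, -0.2, -1.3]
opening: 0.318
```

>>> arm_command(series=[[0,0,0,0,0,0,0.02],[0,0,0,0,0,0,0.035],[0,0,0,0,0,0,0.06],[0,0,0,0,0,0,0.07],[0,0,0,0,0,0,0.07]])

```text
time_s: 4.75
eef_pos: [0.4656, 0.0184, 0.0923]
eef_rot: [0.0, 0.998, -0.07, 0.0]
wrist_force: [-0.7, 0.3, 0.0]
opening: 0.823
```

>>> arm_command(series=[[0,0,-0.02,0,0,0,0.085],[0,0,-0.05,0,0,0,0.085],[0,0,-0.08,0,0,0,0.085],[0,-0.04,-0.08,0,0,0,0.085],[0,-0.085,-0.08,0,0,0,0.085]])

```text
time_s: 5.25
eef_pos: [0.4785, 0.1025, 0.1737]
eef_rot: [0.0, 0.997, -0.072, 0.002]
wrist_force: [0.7, -0.2, 0.3]
opening: 0.999
```

Run:
```python
from h import *
o,M,y=pose();print(o["eef_pos"],y,o["time_s"])
for n,B,b in(("scene",(295,125,385,195),(250,195,332,264)),("top",(238,172,295,236),(318,178,368,236))):
    p,d=shot(n,n+"2")
    print(n,"board",ext(n,p,"red",B,.009,close=9),"bh",ext(n,p,"blue",b,.012,85 if n=="top" else 60,close=9))
blueb=(462.5,249.7)
```

```text
[0.47853197 0.10248715 0.17369244] -8.247199190425698 5.25
scene board [484.7  18.6 114.8  87.4  -7. ] bh [ 482.5 -252.9  148.3  104.8  -13.8]
top board [482.6  13.6 115.4  85.6  -7. ] bh [ 475.  -253.4  141.2  102.4  -14.1]
```

Run:
```python
from h import *
go(482,254.3,165,13,(477.4,102.6,172.3,-8))
```

```text
go [-0.0166, -0.1509, 0.0073] rz -21 dist 152
```

>>> arm_command(series=[[-0.004,-0.04,0.002,0,0,-5,0.085],[-0.008,-0.08,0.004,0,0,-10,0.085],[-0.013,-0.12,0.006,0,0,-16,0.085],[-0.0166,-0.151,0.007,0,0,-21,0.085],[-0.0166,-0.151,0.007,0,0,-21,0.085]])

```text
time_s: 5.85
eef_pos: [0.4815, 0.2572, 0.1648]
eef_rot: [-0.0, 0.993, 0.116, 0.0]
wrist_force: [0.6, -0.5, -0.3]
opening: 0.994
```

Run:
```python
from h import *
p,d=shot("scene","s3");
o,M,y=pose();print(o["eef_pos"],y,o["time_s"],o["opening"]);go(482,254.3,90,13)
cv2.imwrite("pics/s3.png",cv2.resize(p[30:150,310:430],None,fx=4,fy=4,interpolation=cv2.INTER_CUBIC)[:,:,::-1])
```

```text
[0.48153076 0.25556545 0.1646617 ] 13.109375652148561 5.9 0.9953686841863825
go [0.0002, 0.0013, 0.0747] rz 0.1 dist 75
```

View pics/s3.png

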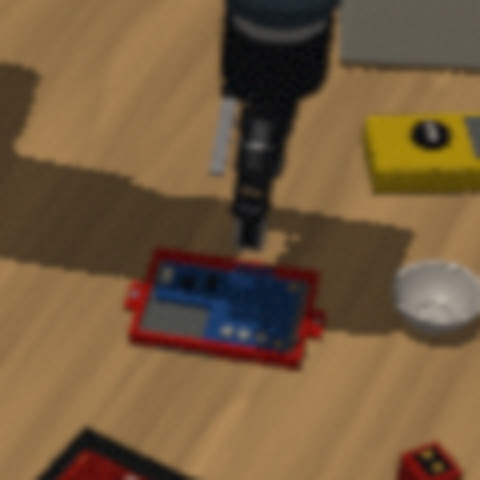

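>>> arm_command(series=[[0,0,0.025,0,0,0,0.085],[0,0,0.05,0,0,0,0.085],[0,0,0.066,0,0,0,0.085],[0,0,0.072,0,0,0,0.085],[0,0,0.073,0,0,0,0.085]])

```text
time_s: 6.4
eef_pos: [0.4816, 0.2533, 0.0913]
eef_rot: [0.0, 0.994, 0.112, -0.001]
wrist_force: [0.7, 0.2, -0.0]
opening: 0.993
```

>>> arm_command(series=[[0,0,0,0,0,0,0.06],[0,0,0,0,0,0,0.045],[0,0,0,0,0,0,0.02],[0,0,0,0,0,0,0.02],[0,0,0,0,0,0,0.02]])

```text
time_s: 6.9
eef_pos: [0.4825, 0.2547, 0.0928]
eef_rot: [-0.0, 0.994, 0.113, 0.001]
wrist_force: [-1.4, 0.7, 4.2]
opening: 0.319
```

>>> arm_command(series=[[0,0,0,0,0,0,0.02],[0,0,0,0,0,0,0.02],[0,0,-0.015,0,0,0,0.02],[0,0,-0.04,0,0,0,0.02],[0,0,-0.08,0,0,0,0.02]])

```text
time_s: 7.4
eef_pos: [0.4799, 0.2539, 0.1709]
eef_rot: [0.0, 0.994, 0.113, -0.003]
wrist_force: [0.6, 0.0, -1.9]
opening: 0.318
```

Run:
```python
from h import *
o,M,y=pose();print(o["eef_pos"],y,o["time_s"],o["opening"],o["wrist_force"])
# blue board centred in blue housing (477.3,-252.3), yaw 166: heatsink = +R(166)(-20,0)
b=np.r_[477.3,-252.3]+20*np.array([np.cos(np.radians(-14)),np.sin(np.radians(-14))]);print(b)
```

```text
[0.47989019 0.25392324 0.17090527] 12.96219394148093 7.4 0.31795222272015333 [ 0.57334311  0.01553782 -1.90727614]
[ 496.70591453 -257.13843791]
```

>>> arm_command(series=[[-0.006,0.03,0,0,0,0,0.02],[-0.015,0.075,0,0,0,0,0.02],[-0.024,0.12,0,0,0,0,0.02],[-0.034,0.168,0,0,0,0,0.02],[-0.043,0.215,0,0,0,0,0.02]])

```text
time_s: 7.9
eef_pos: [0.4877, 0.0338, 0.1726]
eef_rot: [0.0, 0.994, 0.113, 0.0]
wrist_force: [0.8, 0.1, -1.5]
opening: 0.312
```

>>> arm_command(series=[[-0.009,0.047,0,0,0,0,0.02],[-0.018,0.094,0,0,0,0,0.02],[-0.027,0.141,0,0,0,0,0.02],[-0.036,0.188,0,0,0,0,0.02],[-0.045,0.225,0,0,0,0,0.02]])

```text
time_s: 8.4
eef_pos: [0.4946, -0.1967, 0.1728]
eef_rot: [0.0, 0.994, 0.112, 0.0]
wrist_force: [0.5, 0.6, -1.5]
opening: 0.314
```

>>> arm_command(series=[[-0.006,0.03,0,0,0,6,0.02],[-0.012,0.055,0,0,0,13,0.02],[-0.0127,0.0615,0,0,0,20,0.02],[-0.0127,0.0615,0,0,0,27,0.02],[-0.0127,0.0615,0,0,0,27,0.02]])

```text
time_s: 8.9
eef_pos: [0.4959, -0.257, 0.1722]
eef_rot: [-0.0, 0.992, -0.123, -0.0]
wrist_force: [-0.4, 0.7, -1.6]
opening: 0.31
```

Run:
```python
from h import *
o,M,y=pose();print(o["eef_pos"],y,o["time_s"],o["opening"],o["wrist_force"]);go(496.7,-257.1,94,-14)
p,d=shot("scene","s4");t,d2=shot("top","t4")
a=cv2.resize(p[140:260,220:340],(400,400),interpolation=cv2.INTER_CUBIC);b=cv2.resize(t[165:245,300:380],(400,400),interpolation=cv2.INTER_CUBIC)
cv2.imwrite("pics/s4.png",np.hstack([a,b])[:,:,::-1])
```

```text
[ 0.49594934 -0.25704285  0.17222785] -14.136569593008488 8.9 0.31026410949451233 [-0.4491516   0.65397431 -1.62606741]
go [0.0007, -0.0001, 0.0782] rz -0.1 dist 78
```

View pics/s4.png

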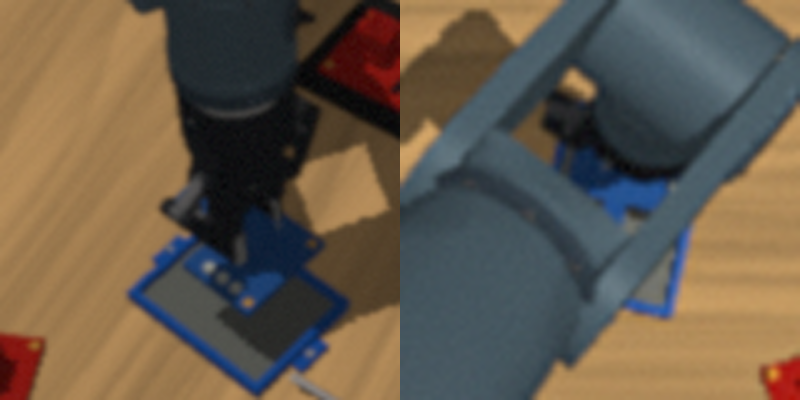

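Run:
```python
from h import *
for c in((252,313),(326,242)):
    print(np.round(cast("scene",[220+(c[0]+.5)*.3-.5,140+(c[1]+.5)*.3-.5],.090)*1000,1))
```

```text
[[ 522.8 -301.    90. ]]
[[ 541.1 -224.7   90. ]]
```

The corners of the held board agree with the expected pose within about 2 mm, so I'll lower it.

>>> arm_command(series=[[0.0007,0,0.03,0,0,0,0.02],[0.0007,0,0.055,0,0,0,0.02],[0.0007,0,0.068,0,0,0,0.02],[0.0007,0,0.075,0,0,0,0.02],[0.0007,0,0.078,0,0,0,0.02]])

```text
time_s: 9.5
eef_pos: [0.497, -0.2568, 0.0937]
eef_rot: [-0.0, 0.993, -0.122, -0.0]
wrist_force: [0.3, -0.8, -2.5]
opening: 0.319
```

>>> arm_command(series=[[0,0,0.001,0,0,0,0.02],[0,0,0.001,0,0,0,0.035],[0,0,0.001,0,0,0,0.06],[0,0,0.001,0,0,0,0.07],[0,0,0.001,0,0,0,0.07]])

```text
time_s: 10.0
eef_pos: [0.4972, -0.2572, 0.0934]
eef_rot: [0.0, 0.993, -0.122, 0.0]
wrist_force: [0.7, -0.3, 0.9]
opening: 0.819
```

>>> arm_command(series=[[0,0,-0.02,0,0,0,0.085],[0,0,-0.05,0,0,0,0.085],[0,0,-0.08,0,0,0,0.085],[0,-0.04,-0.08,0,0,0,0.085],[0,-0.085,-0.08,0,0,0,0.085]])

```text
time_s: 10.5
eef_pos: [0.5184, -0.1755, 0.1748]
eef_rot: [0.001, 0.992, -0.124, 0.002]
wrist_force: [1.3, 0.4, 0.1]
opening: 0.997
```

>>> arm_command(series=[[-0.01,-0.045,0,0,0,-1.2,0.085],[-0.02,-0.09,0,0,0,-2.4,0.085],[-0.03,-0.135,0,0,0,-3.6,0.085],[-0.04,-0.16,0,0,0,-5,0.085],[-0.04,-0.16,0,0,0,-6.5,0.085]])

```text
time_s: 11.0
eef_pos: [0.5167, -0.0063, 0.1729]
eef_rot: [-0.0, 0.998, -0.063, -0.0]
wrist_force: [1.0, -0.0, 0.5]
opening: 0.989
```

Run:
```python
from h import *
o,M,y=pose();print(o["eef_pos"],y,o["time_s"],o["opening"],o["wrist_force"]);go(464,18.5,91,-7.5)
p,d=shot("scene","s5");t,d2=shot("top","t5")
print("rh top",ext("top",t,"red",(175,180,222,242),.012,85,close=9))
a=cv2.resize(p[190:270,245:345],(500,400),interpolation=cv2.INTER_CUBIC)
b=cv2.resize(t[175:240,313:378],(300,300),interpolation=cv2.INTER_CUBIC)
cv2.imwrite("pics/s5.png",np.hstack([a,np.vstack([b,np.zeros((100,300,3),np.uint8)])])[:,:,::-1])
```

```text
[ 0.51673501 -0.00627124  0.17287375] -7.224866869632654 11.0 0.989316777008762 [ 1.03982246e+00 -6.62003028e-04  4.66592448e-01]
go [-0.0554, -0.0179, 0.0819] rz 0.3 dist 100Traceback (most recent call last):
  File "<stdin>", line 4, in <module>
  File "h.py", line 31, in ext
    c=max(cv2.findContours(k,0,cv2.CHAIN_APPROX_NONE)[0],key=cv2.contourArea)
ValueError: max() iterable argument is empty
```

Run:
```python
from h import *
p=np.load("s5.npz")["p"];t=np.load("t5.npz")["p"]
a=cv2.resize(p[190:270,245:345],(500,400),interpolation=cv2.INTER_CUBIC)
b=cv2.resize(t[175:240,313:378],(300,300),interpolation=cv2.INTER_CUBIC)
cv2.imwrite("pics/s5.png",np.hstack([a,np.vstack([b,np.zeros((100,300,3),np.uint8)])])[:,:,::-1])
```

```text
(no output)
```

View pics/s5.png

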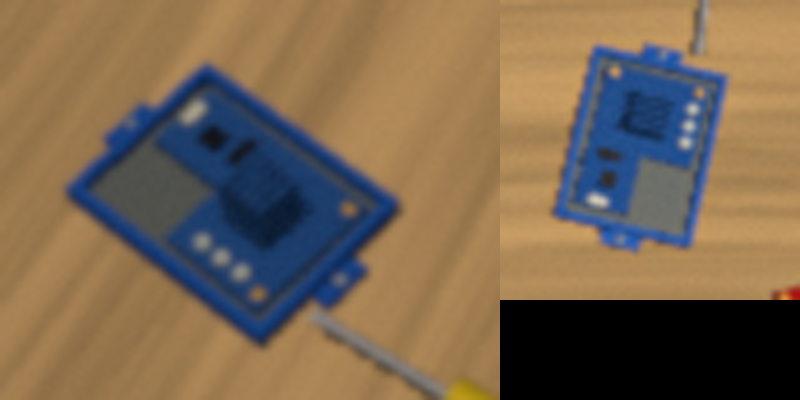

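The blue board lies flat and centred in the blue housing, with the cut-out floor clear. Next is the red board on the mat.

>>> arm_command(series=[[-0.0277,-0.009,0,0,0,0.4,0.085],[-0.0554,-0.018,0.01,0,0,0.8,0.085],[-0.0554,-0.018,0.04,0,0,0.8,0.085],[-0.0554,-0.018,0.07,0,0,0.8,0.085],[-0.0554,-0.018,0.081,0,0,0.8,0.085]])

```text
time_s: 11.6
eef_pos: [0.4637, 0.0145, 0.0899]
eef_rot: [-0.0, 0.997, -0.074, -0.002]
wrist_force: [-0.7, 0.4, 0.3]
opening: 0.996
```

>>> arm_command(series=[[0,0,0,0,0,0,0.085],[0,0,0,0,0,0,0.06],[0,0,0,0,0,0,0.045],[0,0,0,0,0,0,0.02],[0,0,0,0,0,0,0.02]])

```text
time_s: 12.1
eef_pos: [0.4656, 0.0154, 0.0928]
eef_rot: [0.0, 0.997, -0.073, 0.001]
wrist_force: [-0.8, -0.5, 19.9]
opening: 0.323
```

>>> arm_command(series=[[0,0,0,0,0,0,0.02],[0,0,0,0,0,0,0.02],[0,0,-0.015,0,0,0,0.02],[0,0,-0.04,0,0,0,0.02],[0,0,-0.08,0,0,0,0.02]])

```text
time_s: 12.6
eef_pos: [0.4631, 0.0159, 0.1709]
eef_rot: [-0.0, 0.997, -0.073, -0.003]
wrist_force: [1.5, 0.3, -1.3]
opening: 0.314
```

Run:
```python
from h import *
o,M,y=pose();print(o["eef_pos"],y,o["time_s"],o["opening"],o["wrist_force"]);go(444.1,247.9,172,14)
p,d=shot("scene","s6")
for n in ("t0","t6"):
    pass
t=shot("top","t6")[0]
for c in(0,9): 
    for k in (60,85):
        try: print("rh top",ext("top",t,"red",(175,180,222,242),.012,k,close=c))
        except Exception as e: print(e)
```

```text
[0.46313068 0.01592192 0.17091499] -8.33667636066379 12.6 0.31387990998443094 [ 1.45835228  0.29388629 -1.29571015]
go [-0.0525, -0.2268, -0.0011] rz -22.3 dist 233
max() iterable argument is empty
max() iterable argument is empty
max() iterable argument is empty
max() iterable argument is empty
```

>>> arm_command(series=[[-0.01,-0.045,0,0,0,-4,0.02],[-0.021,-0.09,0,0,0,-8,0.02],[-0.032,-0.138,0,0,0,-13,0.02],[-0.043,-0.184,0,0,0,-18,0.02],[-0.0525,-0.227,0,0,0,-22.3,0.02]])

```text
time_s: 13.2
eef_pos: [0.445, 0.2497, 0.1715]
eef_rot: [0.0, 0.992, 0.123, -0.0]
wrist_force: [0.2, 0.0, -0.4]
opening: 0.313
```

>>> arm_command(series=[[0,0,0,0,0,0,0.02],[0,0,0,0,0,0,0.02],[0,0,0,0,0,0,0.02],[0,0,0,0,0,0,0.02],[0,0,0,0,0,0,0.02]])

```text
time_s: 13.7
eef_pos: [0.4463, 0.2466, 0.1719]
eef_rot: [0.0, 0.993, 0.12, -0.0]
wrist_force: [-0.6, 0.3, -1.4]
opening: 0.317
```

Run:
```python
from h import *
o,M,y=pose();print(o["eef_pos"],y,o["time_s"],o["opening"],o["wrist_force"]);go(444.1,247.9,94,14)
p,d=shot("scene","s7");t,d2=shot("top","t7")
a=cv2.resize(p[50:150,310:410],(400,400),interpolation=cv2.INTER_CUBIC);b=cv2.resize(t[165:245,160:240],(400,400),interpolation=cv2.INTER_CUBIC)
cv2.imwrite("pics/s7.png",np.hstack([a,b])[:,:,::-1])
```

```text
[0.44629261 0.24658027 0.17185313] 13.833592325533713 13.7 0.3171530420842033 [-0.59558494  0.2559747  -1.44653245]
go [-0.0018, -0.0018, 0.0779] rz -0.2 dist 78
```

View pics/s7.png

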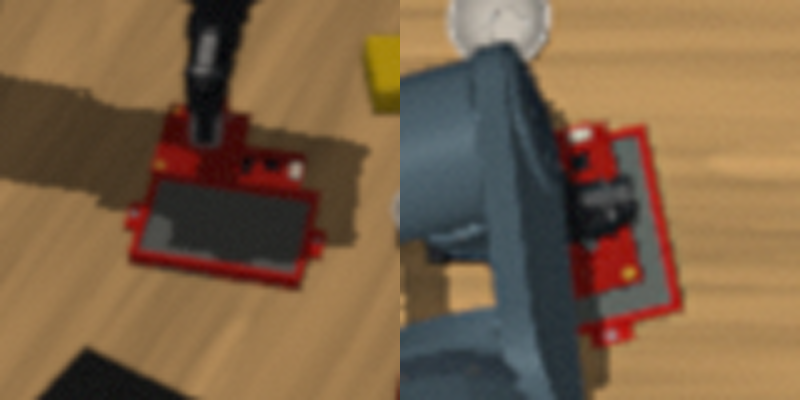

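Run:
```python
from h import *
f=lambda c,z:np.round(cast("scene",[310+(c[0]+.5)*.25-.5,50+(c[1]+.5)*.25-.5],z)[0,:2]*1000-[1.5,2],1)
print("board",f((146,178),.0895),f((303,190),.0895),"exp (422,199.3),(528.8,225.9)")
print("rim inner near corners (top of inner wall hidden; floor z=4)",f((135,250),.012),f((300,276),.012),f((322,191),.012))
c,s=np.cos(np.radians(14)),np.sin(np.radians(14))
for x,y in((-67,-52),(67,-52),(67,52)): print("exp",463.5+c*x-s*y,252.8+s*x+c*y)
# top: rim right edge, subpixel red mask in top crop near right
g=lambda c,z:np.round(cast("top",[160+(c[0]+.5)*.2-.5,165+(c[1]+.5)*.2-.5],z)[0,:2]*1000+[1.5,2],1)
print("top rim corners",g((647,125-0),.012) if 0 else g((647-400,124),.012),g((684-400,305),.012),"gold",g((628-400,273),.0895))
```

```text
board [421.5 188.8] [529.4 227.1] exp (422,199.3),(528.8,225.9)
rim inner near corners (top of inner wall hidden; floor z=4) [413.1 193.4] [537.4 222.7] [516.5 320.2]
exp 411.07012491069094 186.13585522847046
exp 541.0897522316745 218.5533892388259
exp 515.929875089309 319.46414477152956
top rim corners [539.3 213.9] [412.7 184.9] gold [425.1 207.4]
```

The near-right board corner agrees within 1.5 mm; the left corner click merged with the rim. I'll lower with a small shift.

>>> arm_command(series=[[-0.001,-0.0016,0.03,0,0,0,0.02],[-0.001,-0.0016,0.055,0,0,0,0.02],[-0.001,-0.0016,0.068,0,0,0,0.02],[-0.001,-0.0016,0.075,0,0,0,0.02],[-0.001,-0.0016,0.078,0,0,0,0.02]])

```text
time_s: 14.3
eef_pos: [0.4445, 0.2488, 0.094]
eef_rot: [0.0, 0.993, 0.121, -0.001]
wrist_force: [-11.5, -6.1, 31.2]
opening: 0.313
```

>>> arm_command(series=[[0,0,0.001,0,0,0,0.02],[0,0,0.001,0,0,0,0.035],[0,0,0.001,0,0,0,0.06],[0,0,0.001,0,0,0,0.07],[0,0,0.001,0,0,0,0.07]])

```text
time_s: 14.8
eef_pos: [0.445, 0.2491, 0.0933]
eef_rot: [-0.0, 0.993, 0.122, 0.0]
wrist_force: [0.3, 0.0, 0.4]
opening: 0.821
```

>>> arm_command(series=[[0,0,-0.02,0,0,0,0.085],[0,0,-0.05,0,0,0,0.085],[0,0,-0.08,0,0,0,0.085],[0,0.03,-0.1,0,0,0,0.085],[0,0.06,-0.11,0,0,0,0.085]])

```text
time_s: 15.3
eef_pos: [0.4601, 0.1909, 0.2054]
eef_rot: [-0.0, 0.992, 0.123, 0.002]
wrist_force: [-0.2, -0.1, 1.1]
opening: 0.997
```

Run:
```python
from h import *
o,M,y=pose();print(o["eef_pos"],y,o["time_s"])
go(669.3,134.7,200,-38,(458.5,190,203,13.7))
```

```text
[0.46008959 0.1908968  0.20537301] 14.09123603906624 15.3
go [0.1917, 0.1037, 0.003] rz 51.7 dist 218
```

>>> arm_command(series=[[0.038,0.021,0,0,0,8,0.085],[0.077,0.042,0,0,0,16,0.085],[0.115,0.062,0,0,0,24,0.085],[0.153,0.083,0,0,0,32,0.085],[0.1917,0.1037,0.003,0,0,40,0.085]])

```text
time_s: 15.8
eef_pos: [0.672, 0.1358, 0.2003]
eef_rot: [-0.0, 0.974, -0.228, 0.0]
wrist_force: [-0.1, 0.3, 1.6]
opening: 0.995
```

>>> arm_command(series=[[0,0,0.01,0,0,7,0.085],[0,0,0.02,0,0,11.7,0.085],[0,0,0.03,0,0,11.7,0.085],[0,0,0.03,0,0,11.7,0.085],[0,0,0.03,0,0,11.7,0.085]])

```text
time_s: 16.3
eef_pos: [0.6699, 0.1366, 0.1698]
eef_rot: [0.0, 0.947, -0.322, -0.0]
wrist_force: [1.0, -0.1, -0.1]
opening: 0.999
```

Run:
```python
from h import *
o,M,y=pose();print(o["eef_pos"],y,o["time_s"],o["opening"],o["wrist_force"]);go(669.3,134.7,90,-38)
p,d=shot("scene","s8");t,d2=shot("top","t8")
a=cv2.resize(p[75:175,330:450],(480,400),interpolation=cv2.INTER_CUBIC);b=cv2.resize(t[180:240,170:230],(320,320),interpolation=cv2.INTER_CUBIC)
cv2.imwrite("pics/s8.png",np.hstack([a,np.vstack([b,np.zeros((80,320,3),np.uint8)])])[:,:,::-1])
```

```text
[0.669869   0.13659566 0.16984778] -37.626295351136605 16.3 0.9988033737607726 [ 0.96332443 -0.14816375 -0.1289134 ]
go [0.0007, 0.0018, 0.0798] rz 0.4 dist 80
```

View pics/s8.png

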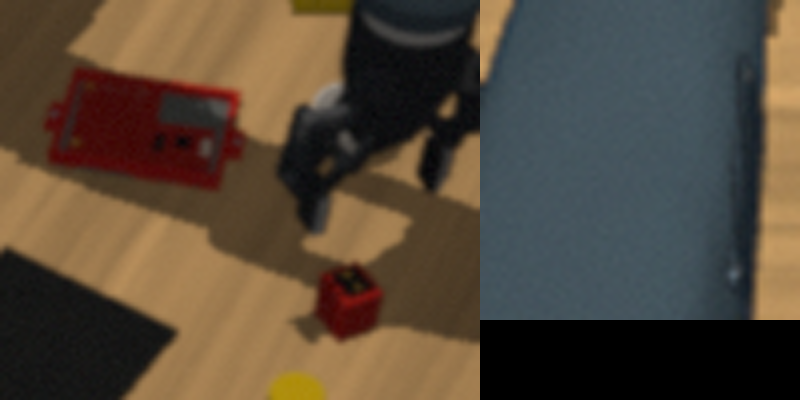

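Run:
```python
from h import *
z=np.load("s8.npz");p,d=z["p"],z["d"];m=camera_model("scene")
v,u=np.nonzero(mask(p,"red")[90:125,343:392]*1);v+=90;u+=343
P=np.c_[u,v,np.ones(len(u))]@np.linalg.inv(m["K"]).T*d[v,u][:,None]
W=(rot(m["attitude"]).apply(P)+m["position"])*1000
c,s=np.cos(np.radians(13.8)),np.sin(np.radians(13.8))
L=(W[:,:2]-[463.5+1.5,252.8+2])@np.array([[c,-s],[s,c]])
for x0 in range(-60,60,20):
    print(x0,[ (int(k.sum()),round(float(np.median(W[k,2])),1)) if (k:=((L[:,0]>=x0)&(L[:,0]<x0+20)&(L[:,1]>=y0)&(L[:,1]<y0+15))).sum()>2 else None for y0 in(-55,-40,-25,-10,5,20,35)])
```

```text
-60 [(25, 11.1), (9, 11.1), (18, 12.4), (14, 12.5), (14, 11.4), (10, 12.9), (19, 12.9)]
-40 [(28, 12.0), (21, 12.2), (51, 20.8), (21, 42.9), (13, 34.2), None, None]
-20 [(24, 12.1), (27, 11.3), (54, 19.3), (21, 24.5), (24, 22.0), (8, 11.9), (11, 12.9)]
0 [(24, 11.1), (18, 10.5), (7, 10.9), (16, 11.8), (5, 12.1), (5, 11.4), (14, 12.1)]
20 [(26, 11.2), (27, 11.6), None, (9, 11.6), None, None, (17, 12.0)]
40 [(24, 11.7), (19, 10.7), (6, 13.2), (7, 13.1), None, None, (17, 10.9)]
```

The depth data show the red board flat at about 11 mm everywhere, within the housing (expected 10). Now the red brick.

>>> arm_command(series=[[0.0007,0.0018,0.03,0,0,0.4,0.085],[0.0007,0.0018,0.06,0,0,0.4,0.085],[0.0007,0.0018,0.076,0,0,0.4,0.085],[0.0007,0.0018,0.081,0,0,0.4,0.085],[0.0007,0.0018,0.083,0,0,0.4,0.085]])

```text
time_s: 16.9
eef_pos: [0.6698, 0.1346, 0.0871]
eef_rot: [-0.0, 0.945, -0.327, 0.0]
wrist_force: [0.3, -0.1, 0.1]
opening: 0.993
```

>>> arm_command(series=[[0,0,0,0,0,0,0.06],[0,0,0,0,0,0,0.045],[0,0,0,0,0,0,0.025],[0,0,0,0,0,0,0.025],[0,0,0,0,0,0,0.025]])

```text
time_s: 17.4
eef_pos: [0.6704, 0.1346, 0.0881]
eef_rot: [-0.0, 0.945, -0.327, 0.001]
wrist_force: [-1.0, -0.2, 4.2]
opening: 0.364
```

>>> arm_command(series=[[0,0,0,0,0,0,0.025],[0,0,0,0,0,0,0.025],[0,0,-0.015,0,0,0,0.025],[0,0,-0.05,0,0,0,0.025],[0,0,-0.09,0,0,0,0.025]])

```text
time_s: 17.9
eef_pos: [0.668, 0.1345, 0.1762]
eef_rot: [0.001, 0.945, -0.327, -0.002]
wrist_force: [0.7, -1.0, -0.5]
opening: 0.361
```

Run:
```python
from h import *
o,M,y=pose();print(o["eef_pos"],y,o["time_s"],o["opening"],o["wrist_force"])
p,d=shot("scene","s9");t,d2=shot("top","t9")
q=lambda a:a
a=cv2.resize(p[40:160,360:480],(480,480),interpolation=cv2.INTER_CUBIC)
b=cv2.resize(t[180:244,170:234],(320,320),interpolation=cv2.INTER_CUBIC)
cv2.imwrite("pics/s9.png",np.hstack([a,np.vstack([b,np.zeros((160,320,3),np.uint8)])])[:,:,::-1])
# cut-out centre of the red board (yaw 13.8) from board origin = heatsink(445,249)+20
h=np.radians(13.8);Rm=np.array([[np.cos(h),-np.sin(h)],[np.sin(h),np.cos(h)]])
org=np.array([464.3,252.8]);c=org+Rm@[35,24];print("cutout",c)
go(*c,178,13.8)
```

```text
[0.66803919 0.1344671  0.17617167] -38.142722919311545 17.9 0.3609396438621844 [ 0.73298399 -0.96366892 -0.48601396]
cutout [492.56489681 284.45589373]
go [-0.2344, -0.0063, 0.0067] rz -51.9 dist 235
```

View pics/s9.png

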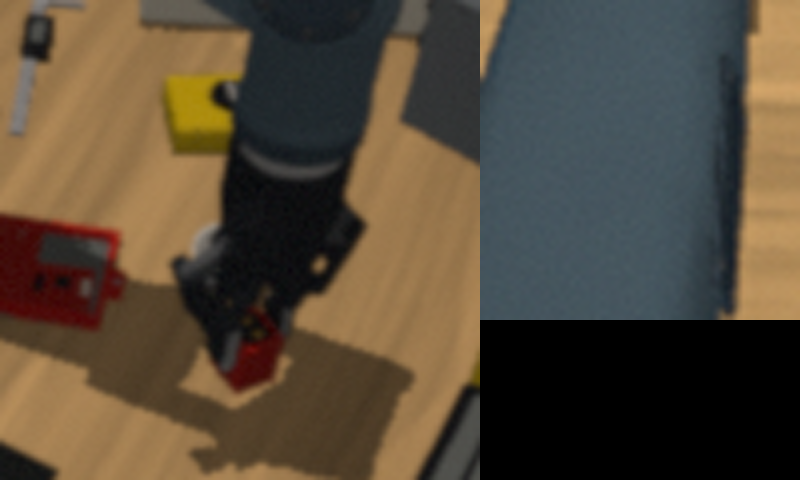

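Run:
```python
from h import *
def grey(n,f,box,z):
    p=np.load(f)["p"];s=4;P=cv2.resize(p,None,fx=s,fy=s,interpolation=cv2.INTER_CUBIC);H,S,V=cv2.split(cv2.cvtColor(P,cv2.COLOR_RGB2HSV))
    m=((S<60)&(V>35)&(V<170)).astype(np.uint8);m=cv2.morphologyEx(m,cv2.MORPH_OPEN,np.ones((11,11),np.uint8))
    for c in sorted(blobs(m,[s*b for b in box],300),key=cv2.contourArea)[-1:]:
        w=cast(n,(c[:,0]+.5)/s-.5,z)[:,:2]*1000;r=cv2.minAreaRect(w.astype(np.float32));print(n,f,np.round(r[0],1),np.round(r[1],1),round(r[2],1))
grey("scene","s9.npz",(340,90,394,125),.004);grey("scene","s8.npz",(340,90,394,125),.004)
grey("scene","s5.npz",(255,200,330,262),.004);grey("top","t5.npz",(320,180,370,232),.004)
```

```text
scene s9.npz [490.1 292. ] [47.3 28.2] 16.6
scene s8.npz [490.5 291.8] [47.7 28.4] 17.6
scene s5.npz [ 436.7 -261.3] [41.1 48.8] 75.9
top t5.npz [ 437.3 -268.5] [42.6 50.1] 76.9
```

Run:
```python
from h import *
go(491.5,284,177,13.8,(669.3,134.6,177.3,-38))
```

```text
go [-0.2321, -0.0083, 0.0003] rz -51.8 dist 232
```

>>> arm_command(series=[[-0.035,-0.001,0,0,0,-7,0.025],[-0.08,-0.003,0,0,0,-14,0.025],[-0.125,-0.005,0,0,0,-22,0.025],[-0.17,-0.006,0,0,0,-30,0.025],[-0.21,-0.0075,0,0,0,-38,0.025]])

```text
time_s: 18.5
eef_pos: [0.5067, 0.2711, 0.1767]
eef_rot: [0.0, 1.0, 0.002, -0.001]
wrist_force: [0.5, 0.9, -1.6]
opening: 0.361
```

Run:
```python
from h import *
o,M,y=pose();print(o["eef_pos"],y)
a=np.radians(-38);x=np.array([np.cos(a),np.sin(a)]);yy=np.array([np.sin(a),-np.cos(a)])
c=np.array([669.3,134.6])-210*x-7.5*yy;print("cmd",c);go(491.5,284,177,13.8,(*c,177.3,0))
```

```text
[0.50674927 0.27106143 0.17667652] 0.1945343989726122
cmd [508.43520281 269.79899047]
go [-0.0169, -0.0142, 0.0003] rz -13.8 dist 22
```

>>> arm_command(series=[[-0.0169,-0.0142,0,0,0,-7,0.025],[-0.0169,-0.0142,0,0,0,-13.8,0.025],[-0.0169,-0.0142,0.02,0,0,-13.8,0.025],[-0.0169,-0.0142,0.03,0,0,-13.8,0.025],[-0.0169,-0.0142,0.03,0,0,-13.8,0.025]])

```text
time_s: 19.0
eef_pos: [0.4907, 0.2838, 0.1449]
eef_rot: [0.0, 0.993, 0.119, -0.002]
wrist_force: [-1.1, -0.3, -0.8]
opening: 0.361
```

Run:
```python
from h import *
o,M,y=pose();print(o["eef_pos"],y,o["time_s"],o["wrist_force"]);go(491.5,284,93,13.8)
p,d=shot("scene","s10")
cv2.imwrite("pics/s10.png",cv2.resize(p[45:135,320:420],(700,630),interpolation=cv2.INTER_CUBIC)[:600,:,::-1])
```

```text
[0.49070343 0.2838263  0.14494303] 13.63220442513793 19.0 [-1.10282522 -0.3029005  -0.78999845]
go [0.0008, 0.0, 0.0519] rz -0.2 dist 52
```

View pics/s10.png

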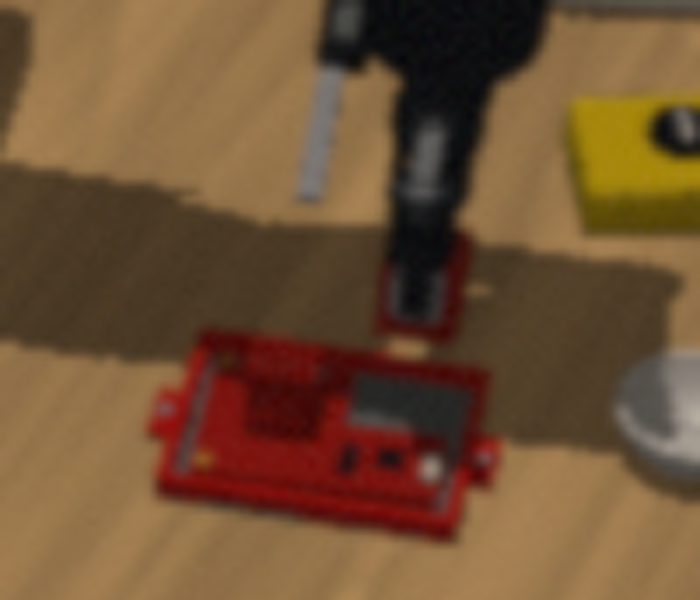

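Run:
```python
from h import *
f=lambda c,z:np.round(cast("scene",[320+(c[0]+.5)/7-.5,45+(c[1]+.5)/7-.5],z)[0,:2]*1000-[1.5,2],1)
h=np.radians(13.8);Rm=np.array([[np.cos(h),-np.sin(h)],[np.sin(h),np.cos(h)]])
for l,c,z in(("brick L",(378,330),.058),("brick R",(456,342),.058),("cut inner corner",(350,420),.010),("far left floor",(356,374),.004),("far right floor",(473,393),.004)):
    w=f(c,z);print(l,w,"board axes",np.round(Rm.T@(w-[464.3,252.8]),1))
```

```text
brick L [477.  269.9] board axes [16.4 13.6]
brick R [510.4 277.5] board axes [50.7 13. ]
cut inner corner [470.9 262.8] board axes [8.8 8.1]
far left floor [458.8 298.9] board axes [ 5.7 46.1]
far right floor [511.3 310.3] board axes [59.4 44.6]
```

Run:
```python
from h import *
h=np.radians(13.8);Rm=np.array([[np.cos(h),-np.sin(h)],[np.sin(h),np.cos(h)]])
for f in ("s10.npz","scene0.npz"):
  I=np.load(f)["p"].astype(np.float32)
  for x in (20,30,40):
    ys=np.arange(-60,60,4);W=np.array([np.r_[(Rm@[x,y]+[464.3+1.5,252.8+2])/1000,.010] for y in ys])
    uv=proj("scene",W).astype(np.float32);c=cv2.remap(I,uv[:,0].copy(),uv[:,1].copy(),cv2.INTER_LINEAR)[:,0] if 0 else cv2.remap(I,uv[None,:,0].copy(),uv[None,:,1].copy(),cv2.INTER_LINEAR)[0]
    print(f,x," ".join(f"{y}:{int(r-max(g,b))}" for y,(r,g,b) in zip(ys,c)))
```

```text
s10.npz 20 -60:41 -56:59 -52:83 -48:102 -44:102 -40:89 -36:87 -32:96 -28:100 -24:96 -20:91 -16:96 -12:94 -8:95 -4:99 0:95 4:72 8:28 12:6 16:0 20:0 24:0 28:0 32:0 36:7 40:28 44:49 48:60 52:57 56:51
s10.npz 30 -60:42 -56:56 -52:81 -48:101 -44:105 -40:86 -36:87 -32:97 -28:103 -24:96 -20:71 -16:36 -12:19 -8:46 -4:85 0:91 4:68 8:36 12:11 16:0 20:-2 24:0 28:0 32:1 36:8 40:25 44:48 48:57 52:49 56:38
s10.npz 40 -60:43 -56:63 -52:81 -48:103 -44:99 -40:85 -36:85 -32:96 -28:101 -24:98 -20:93 -16:87 -12:81 -8:73 -4:66 0:60 4:46 8:21 12:5 16:0 20:-1 24:0 28:0 32:-1 36:5 40:26 44:48 48:57 52:51 56:35
scene0.npz 20 -60:41 -56:61 -52:81 -48:95 -44:59 -40:-1 -36:-27 -32:-18 -28:-22 -24:-48 -20:-67 -16:-66 -12:-54 -8:-48 -4:-47 0:-47 4:-43 8:-44 12:-43 16:-43 20:-46 24:-51 28:-60 32:-64 36:-60 40:-50 44:-31 48:0 52:45 56:55
scene0.npz 30 -60:43 -56:56 -52:81 -48:94 -44:65 -40:-1 -36:-22 -32:-12 -28:-19 -24:-41 -20:-62 -16:-67 -12:-55 -8:-47 -4:-44 0:-41 4:-41 8:-41 12:-41 16:-44 20:-52 24:-59 28:-63 32:-63 36:-52 40:-23 44:8 48:39 52:68 56:60
scene0.npz 40 -60:44 -56:63 -52:84 -48:96 -44:56 -40:0 -36:-31 -32:-39 -28:-59 -24:-76 -20:-78 -16:-80 -12:-77 -8:-75 -4:-74 0:-74 4:-74 8:-76 12:-75 16:-75 20:-75 24:-72 28:-65 32:-56 36:-43 40:0 44:48 48:83 52:87 56:65
```

```bash
cat >> h.py <<'E'
def cloud(n,d,box):
    x0,y0,x1,y1=box;u,v=np.meshgrid(np.arange(x0,x1),np.arange(y0,y1));u,v=u.ravel(),v.ravel();m=camera_model(n)
    P=np.c_[u,v,np.ones(len(u))]@np.linalg.inv(m["K"]).T*d[v,u][:,None]
    return (rot(m["attitude"]).apply(P)+m["position"])*1000
E
python3 - <<'E'
from h import *
for f,b,yaw in(("scene0",(340,88,396,125),14),("scene0",(258,200,328,262),-14),("s5",(255,195,330,262),-14),("s8",(340,88,394,125),14),("s10",(340,91,374,125),14)):
    W=cloud("scene",np.load(f+".npz")["d"],b);k=W[(W[:,2]>36)&(W[:,2]<50)]
    h=np.radians(yaw);Rm=np.array([[np.cos(h),-np.sin(h)],[np.sin(h),np.cos(h)]]);L=k[:,:2]@Rm
    lo,hi=np.percentile(L,3,0),np.percentile(L,97,0);print(f,len(k),"size",np.round(hi-lo,1),"centre",np.round(Rm@((lo+hi)/2)-[1.5,2],1),np.round(np.median(k[:,2]),1))
E
```

```text
scene0 62 size [27.2 29.7] centre [482.7 253.8] 43.9
scene0 133 size [27.4 27. ] centre [ 460.9 -250.9] 43.5
s5 139 size [27.7 26.8] centre [ 497.8 -258.5] 43.9
s8 62 size [27.1 29.7] centre [444.2 246.9] 43.2
s10 60 size [27.1 30.2] centre [444.2 247. ] 43.9
```

The depth puts the heatsink at (444.2, 247.0), so the board is centred. Relative to the cut-out, the brick clears it by about 5 mm in y and is centred in x. I'll lower it.

>>> arm_command(series=[[0.0008,0,0.02,0,0,0,0.025],[0.0008,0,0.035,0,0,0,0.025],[0.0008,0,0.045,0,0,0,0.025],[0.0008,0,0.05,0,0,0,0.025],[0.0008,0,0.052,0,0,0,0.025]])

```text
time_s: 19.55
eef_pos: [0.4928, 0.2844, 0.0943]
eef_rot: [0.0, 0.993, 0.119, -0.001]
wrist_force: [1.0, -0.0, -1.0]
opening: 0.36
```

>>> arm_command(series=[[0,0,0,0,0,0,0.025],[0,0,0,0,0,0,0.025],[0,0,0,0,0,0,0.04],[0,0,0,0,0,0,0.055],[0,0,0,0,0,0,0.055]])

```text
time_s: 20.05
eef_pos: [0.4932, 0.2847, 0.0954]
eef_rot: [-0.0, 0.993, 0.119, 0.0]
wrist_force: [0.5, 0.4, 0.4]
opening: 0.646
```

>>> arm_command(series=[[0,0,-0.02,0,0,0,0.055],[0,0,-0.05,0,0,0,0.055],[0,0,-0.09,0,0,0,0.07],[0.02,0.03,-0.11,0,0,0,0.085],[0.04,0.07,-0.11,0,0,0,0.085]])

```text
time_s: 20.55
eef_pos: [0.5505, 0.2274, 0.2098]
eef_rot: [-0.001, 0.993, 0.121, 0.004]
wrist_force: [0.7, 0.1, 0.6]
opening: 0.996
```

Run:
```python
from h import *
o,M,y=pose();print(o["eef_pos"],y,o["time_s"],o["wrist_force"])
p,d=shot("scene","s11")
W=cloud("scene",d,(340,85,396,125));k=W[(W[:,2]>37)&(W[:,2]<50)]
h=np.radians(14);Rm=np.array([[np.cos(h),-np.sin(h)],[np.sin(h),np.cos(h)]]);L=(k[:,:2]-[465.3,254])@Rm
for n,s in(("heatsink",L[L[:,0]<3]),("brick",L[L[:,0]>3])):
    lo,hi=np.percentile(s,3,0),np.percentile(s,97,0);print(n,"board axes centre",np.round((lo+hi)/2,1),"size",np.round(hi-lo,1))
W=cloud("scene",d,(366,200,396,230));k=W[(W[:,2]>36)&(W[:,2]<50)];r=cv2.minAreaRect(k[:,:2].astype(np.float32));print("bb",np.round(r[0]-np.array([1.5,2]),1),r[1:],np.median(k[:,2]))
b=np.array(r[0])-[1.5,2]
cmd=(508.0+0,224,203,13.7)
go(*b,180,0)
```

```text
[0.55050198 0.22743803 0.20976162] 13.872741482596682 20.55 [0.70867604 0.14386662 0.55926893]
heatsink board axes centre [-20.4  -1.6] size [27. 33.]
brick board axes centre [37.7 21.7] size [34.1 33. ]
bb [ 668. -133.] ((35.7191162109375, 33.053958892822266), 0.47513964772224426) 42.0021642998682
go [0.0271, 0.3709, 0.0284] rz 13.6 dist 373
```

Run:
```python
from h import *
go(668,-132.5,170,0,(548.5,226,204.5,13.8))
```

```text
go [0.0305, 0.3767, 0.0345] rz 13.8 dist 379
```

>>> arm_command(series=[[0.004,0.045,0,0,0,0,0.085],[0.008,0.09,0,0,0,0,0.085],[0.012,0.135,0,0,0,0,0.085],[0.016,0.18,0,0,0,0,0.085],[0.02,0.225,0,0,0,0,0.085]])

```text
time_s: 21.1
eef_pos: [0.6211, 0.0104, 0.2049]
eef_rot: [-0.0, 0.993, 0.119, -0.0]
wrist_force: [-0.1, 0.3, 0.5]
opening: 0.992
```

>>> arm_command(series=[[0.003,0.045,0,0,0,4,0.085],[0.006,0.09,0.01,0,0,8,0.085],[0.009,0.13,0.02,0,0,13.8,0.085],[0.0105,0.1517,0.0345,0,0,13.8,0.085],[0.0105,0.1517,0.0345,0,0,13.8,0.085]])

```text
time_s: 21.6
eef_pos: [0.6661, -0.136, 0.1678]
eef_rot: [-0.0, 1.0, -0.003, -0.002]
wrist_force: [-0.4, -0.6, -0.9]
opening: 0.997
```

>>> arm_command(series=[[0,0,0,0,0,0,0.085],[0,0,0,0,0,0,0.085],[0,0,0.01,0,0,0,0.085],[0,0,0.02,0,0,0,0.085],[0,0,0.02,0,0,0,0.085]])

```text
time_s: 22.1
eef_pos: [0.6657, -0.1316, 0.1481]
eef_rot: [-0.001, 1.0, -0.001, -0.002]
wrist_force: [-0.5, -0.3, 0.3]
opening: 0.995
```

Run:
```python
from h import *
o,M,y=pose();print(o["eef_pos"],y,o["time_s"],o["wrist_force"]);go(668,-132.5,87,0)
d=shot("scene","s12")[1]
W=cloud("scene",d,(366,200,396,230));k=W[(W[:,2]>36)&(W[:,2]<50)];r=cv2.minAreaRect(k[:,:2].astype(np.float32));print("bb",np.round(r[0]-np.array([1.5,2]),1),r[1:])
```

```text
[ 0.66574456 -0.13158251  0.14811828] -0.08193284722992941 22.1 [-0.49866057 -0.34018231  0.33422429]
go [0.0023, 0.0009, 0.0611] rz -0.1 dist 61
bb [ 668.5 -132.4] ((34.596492767333984, 34.292293548583984), 0.8794876933097839)
```

>>> arm_command(series=[[0.002,0.001,0.02,0,0,0,0.085],[0.002,0.001,0.04,0,0,0,0.085],[0.002,0.001,0.055,0,0,0,0.085],[0.002,0.001,0.06,0,0,0,0.085],[0.002,0.001,0.061,0,0,0,0.085]])

```text
time_s: 22.65
eef_pos: [0.6684, -0.1337, 0.0879]
eef_rot: [-0.0, 1.0, -0.001, -0.001]
wrist_force: [-0.0, -0.8, 1.0]
opening: 0.993
```

>>> arm_command(series=[[0,0,0,0,0,0,0.06],[0,0,0,0,0,0,0.045],[0,0,0,0,0,0,0.025],[0,0,0,0,0,0,0.025],[0,0,0,0,0,0,0.025]])

```text
time_s: 23.15
eef_pos: [0.6697, -0.1341, 0.0906]
eef_rot: [0.0, 1.0, -0.001, 0.001]
wrist_force: [-0.3, 1.0, 2.8]
opening: 0.367
```

>>> arm_command(series=[[0,0,0,0,0,0,0.025],[0,0,0,0,0,0,0.025],[0,0,-0.015,0,0,0,0.025],[0,0,-0.05,0,0,0,0.025],[0,0,-0.09,0,0,0,0.025]])

```text
time_s: 23.65
eef_pos: [0.6674, -0.1333, 0.1786]
eef_rot: [-0.001, 1.0, -0.001, -0.002]
wrist_force: [-0.1, 0.0, -0.7]
opening: 0.363
```

Run:
```python
from h import *
o,M,y=pose();print(o["eef_pos"],y,o["time_s"],o["opening"],o["wrist_force"])
d=shot("scene","s13")[1]
h=np.radians(166);Rm=np.array([[np.cos(h),-np.sin(h)],[np.sin(h),np.cos(h)]])
hs=np.array([497.5,-257.9]);org=hs+Rm@[20,0];c=(org*1+np.array([477.3,-252.3]))/2+Rm@[35,24];print(org,c)
go(*c,177,-14,(668,-132.5,177,0))
```

```text
[ 0.66744331 -0.13332689  0.17861767] -0.14055770647730634 23.65 0.362596032249174 [-0.14350919  0.00878557 -0.65790797]
[ 478.09408547 -253.06156209] [ 437.93056682 -267.50061213]
go [-0.2301, 0.135, 0.0] rz 14 dist 267
```

>>> arm_command(series=[[-0.03,0.017,0,0,0,0,0.025],[-0.072,0.041,0,0,0,0,0.025],[-0.114,0.065,0,0,0,0,0.025],[-0.156,0.089,0,0,0,0,0.025],[-0.198,0.113,0,0,0,0,0.025]])

```text
time_s: 24.2
eef_pos: [0.4689, -0.2467, 0.1798]
eef_rot: [0.0, 1.0, -0.001, 0.0]
wrist_force: [0.6, -1.5, -1.5]
opening: 0.361
```

>>> arm_command(series=[[-0.0342,0.0197,0,0,0,5,0.025],[-0.0342,0.0197,0,0,0,10,0.025],[-0.0342,0.0197,0.015,0,0,14,0.025],[-0.0342,0.0197,0.03,0,0,14,0.025],[-0.0342,0.0197,0.03,0,0,14,0.025]])

```text
time_s: 24.7
eef_pos: [0.4352, -0.2651, 0.148]
eef_rot: [-0.001, 0.992, -0.123, -0.002]
wrist_force: [-0.3, 0.1, -1.4]
opening: 0.361
```

Run:
```python
from h import *
o,M,y=pose();print(o["eef_pos"],y,o["time_s"],o["opening"],o["wrist_force"]);go(437.5,-266.8,95.5,-14)
p,d=shot("scene","s14")
cv2.imwrite("pics/s14.png",cv2.resize(p[170:270,240:340],(600,600),interpolation=cv2.INTER_CUBIC)[:,:,::-1])
```

```text
[ 0.43515507 -0.2650917   0.14795007] -14.161310036450589 24.7 0.36063059071287834 [-0.2973175   0.05837002 -1.35700169]
go [0.0027, 0.0011, 0.0525] rz -0.2 dist 53
```

View pics/s14.png

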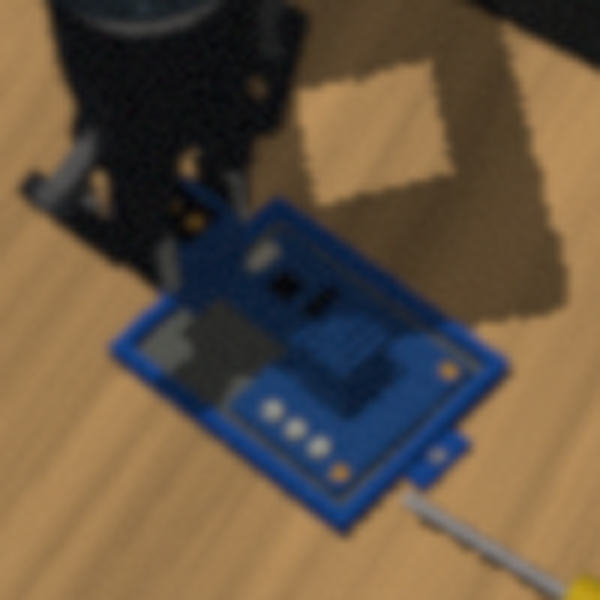

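>>> arm_command(series=[[0.001,0.0005,0.02,0,0,0,0.025],[0.001,0.0005,0.035,0,0,0,0.025],[0.001,0.0005,0.045,0,0,0,0.025],[0.001,0.0005,0.05,0,0,0,0.025],[0.001,0.0005,0.052,0,0,0,0.025]])

```text
time_s: 25.25
eef_pos: [0.4374, -0.2667, 0.0974]
eef_rot: [-0.0, 0.992, -0.123, -0.0]
wrist_force: [0.2, 0.6, -0.4]
opening: 0.364
```

>>> arm_command(series=[[0,0,0,0,0,0,0.025],[0,0,0,0,0,0,0.025],[0,0,0,0,0,0,0.04],[0,0,0,0,0,0,0.055],[0,0,0,0,0,0,0.055]])

```text
time_s: 25.75
eef_pos: [0.4375, -0.2669, 0.0978]
eef_rot: [0.0, 0.992, -0.123, 0.0]
wrist_force: [0.1, 0.4, -0.2]
opening: 0.642
```

>>> arm_command(series=[[0,0,-0.02,0,0,0,0.055],[0,0,-0.05,0,0,0,0.055],[0,0,-0.09,0,0,0,0.07],[0,0,-0.12,0,0,0,0.085],[-0.02,0.03,-0.14,0,0,0,0.085]])

```text
time_s: 26.25
eef_pos: [0.4126, -0.2901, 0.2404]
eef_rot: [0.001, 0.993, -0.121, 0.002]
wrist_force: [-0.4, -1.4, -0.3]
opening: 0.994
```

>>> arm_command(series=[[-0.01,0.045,0,0,0,0,0.085],[-0.02,0.09,0,0,0,0,0.085],[-0.03,0.135,0,0,0,0,0.085],[-0.04,0.18,0,0,0,0,0.085],[-0.05,0.21,0,0,0,0,0.085]])

```text
time_s: 26.75
eef_pos: [0.3092, -0.485, 0.2378]
eef_rot: [0.001, 0.992, -0.124, 0.0]
wrist_force: [-0.1, -0.3, 0.8]
opening: 0.992
```

Run:
```python
from h import *
o,M,y=pose();print(o["eef_pos"],y,o["time_s"],o["wrist_force"])
p,d=shot("scene","s15");t,d2=shot("top","t15")
def chk(box,org,yaw):
    W=cloud("scene",d,box);h=np.radians(yaw);Rm=np.array([[np.cos(h),-np.sin(h)],[np.sin(h),np.cos(h)]]);L=(W[:,:2]-org-[1.5,2])@Rm;k=(W[:,2]>37)&(W[:,2]<50)
    for n,s in(("heatsink",k&(L[:,0]<3)),("brick",k&(L[:,0]>3))):
        lo,hi=np.percentile(L[s],3,0),np.percentile(L[s],97,0);print(n,"centre",np.round((lo+hi)/2,1),"size",np.round(hi-lo,1),"z",np.round(np.percentile(W[s,2],[5,50,95]),1))
    for x0,x1,y0,y1 in((-52,-38,-35,35),(-5,8,5,35),(0,45,-35,-10)):
        s=(L[:,0]>x0)&(L[:,0]<x1)&(L[:,1]>y0)&(L[:,1]<y1);print("plate z",np.round(np.percentile(W[s,2],[25,50]),1),end=" ")
    print()
chk((340,85,396,128),[463.8,252.3],14);chk((255,190,332,264),[477.7,-252.6],166)
a=[cv2.resize(I[y-32:y+32,x-40:x+40],(390,290),interpolation=cv2.INTER_CUBIC) for I,x,y in((p,367,107),(p,292,228),(t,198,212),(t,345,207))]
cv2.imwrite("pics/s15.png",np.vstack([np.hstack(a[:2]),np.hstack(a[2:])])[:,:,::-1])
```

```text
[ 0.30920799 -0.48500437  0.23775469] -14.226090992135234 26.75 [-0.06283758 -0.31414814  0.78606825]
heatsink centre [-20.2  -1.7] size [26.9 28.3] z [37.9 44.2 47.2]
brick centre [37.6 21.5] size [34.  32.7] z [38.9 45.8 48.7]
plate z [10.5 12.4] plate z [10.5 12.3] plate z [11.  12.5] 
heatsink centre [-20.9   0.6] size [27.2 27.2] z [38.2 44.1 47.8]
brick centre [35.8 25.4] size [34.3 30.5] z [38.7 45.2 48.5]
plate z [10.2 11.7] plate z [10.3 11.4] plate z [10.7 12.1]
```

View pics/s15.png

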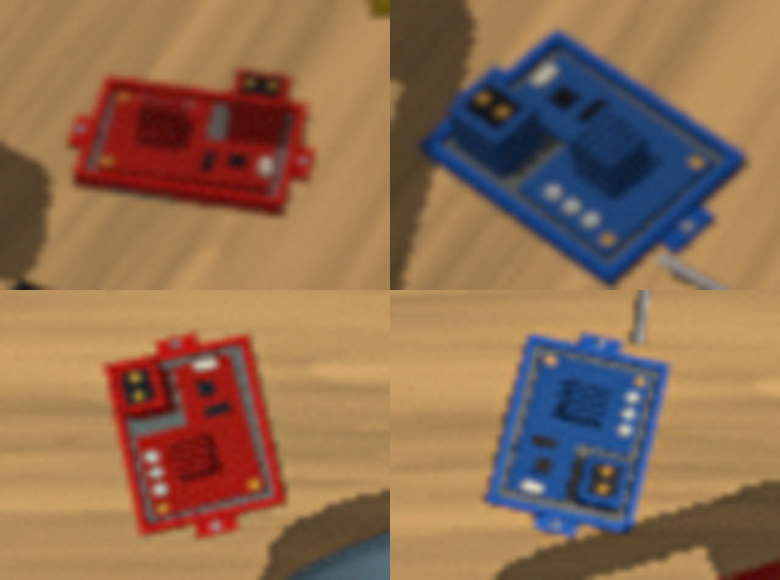

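Run:
```python
from h import *
a=np.load("scene0.npz")["p"].astype(int);b=np.load("s15.npz")["p"].astype(int)
for n,(x0,y0,x1,y1) in dict(jar=(393,166,414,192),dish=(405,92,435,118),screwdriver=(312,252,370,294)).items(): print(n,np.abs(a-b)[y0:y1,x0:x1].mean().round(1))
o=ctrl.get_obs();print(o["time_s"],o["dq"].round(3))
print(ctrl.hand_in())
```

```text
jar 8.7
dish 9.6
screwdriver 9.5
26.85 [ 0.06  -0.026  0.049  0.028  0.018  0.043]
the job is handed in; nothing more can be done
None
```

The boards are swapped and both units are complete; I handed the job in at 26.9 s of the 128 s allowed. The red board (the leftmost of the three) was parked on the mat, the blue board went into the blue housing, and then the red board went into the red housing. Each brick then went upright into the cut-out of its own colour.

**Last checks:**
- **Boards:** both plates read level at about 10.5–12.5 mm in the depth images (10 mm expected, and the camera reads a little high). Heatsinks are within about 2 mm of their nominal places.
- **Bricks:** both stand at the right height on the floor. The blue brick is within 1.6 mm of the cut-out centre and the red one is 2.6 mm off in each axis. Both are inside the clearance.
- **Bystanders:** the jar, the screwdriver and the dish look unchanged. The picture difference in those patches is small and even (about 9 grey levels), but I only compared pictures and did not re-measure them.

**What disagreed:**
- The wrist read 31 N for a moment as the red board went into its housing, and about 20 N when I gripped it on the mat. I don't know what it touched on the way in; it came to rest flat.
- The two cameras differed by about 3–4 mm, so I used their mean.
- A cut-out edge seen in the scene camera read about 6–10 mm off. I set that aside because the depth data showed the board centred.

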